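# Step the polishing-bob turret round to the cone

## Robot

A 6-joint arm with a two-finger parallel gripper is mounted at the origin on the work surface. World frame = base frame: x ahead of the robot, y to its left, z up, the work surface at z = 0. Lengths are in m, angles in rad, forces in N, time in s.
With the tool pointing down it reaches from about 0.375 to 0.975 m from the base axis. Payload 3.8 kg.
Tool frame: the origin (TCP) lies midway between the tips of the shut fingers; the grasp point (between the pads) lies 19 mm behind it; z points along the fingers, y is the direction in which the jaws open and shut (so a half turn about z gives the same grasp; the last joint's range is limited). The gripper opens to 85 mm and grips with 20 to 120 N. Pads are 22 mm wide; open, the fingers measure 114 mm over their backs; the gripper's body (76 mm by 85 mm) begins 54 mm behind the grasp point. The pads swing forward as they close: fully open they stand 13 mm farther back than shut.
Start: joints at [-1.15, 0.264, 1.604, -0, 1.274, -0.037], TCP at [0.298, -0.605, 0.231] pointing down, gripper open.
Joint ranges: [-2.63, 2.63], [-0.94, 2.18], [0.31, 2.57], [-1.31, 4.45], [0, 2.66], [-2.55, 2.55]. Speed limits (rad/s): [2.57, 2.57, 3.14, 3.14, 3.14, 3.14].

## Interface

Orientations are given as a rotation vector (axis times angle).
In Python, from workcell import bot gives the robot as it stands.
- The arm moves only by the tool drive_tool, never from a script. Its argument "deltas" is a list of rows, each an object with "hand": the opening, from 0 (shut) to 1 (fully open); "offset": the shift along the world's x, y, z in cm, a list of three; "angular": the turn, a rotation vector about the world's x, y, z in degrees, a list of three. A call has 1 to 8 rows; each row is the pose to reach, as a shift and turn from the pose commanded when the call began; what a row does not reach only later rows make up. A row lasts 1/8 s, in which the tool goes at most 62.5 mm and 10.7 degrees, less where a joint would pass 70% of its speed; a pose out of reach is approached as far as the arm can. A call with a gripper value outside its range is refused whole. The fingers move at their own pace and stop on an object; "force" is the grip in N (left out, the last holds). Time passes only in rows, so rows that repeat a pose let the fingers close. It gives the time, the measured TCP pose, the force and the opening at its end, in the units of the state.
- bot.read_state(): the state, without advancing time (a new reading comes with each control period).
- bot.read_camera(name): name is "side" or "top"; returns a dict with "frame" (420x560x3 uint8, blue, green, red), "mtx" (3x3 intrinsics, pixels), "R" (3x3) and "t" (3): a world point X has camera coordinates R X + t. Camera axes: x right, y down, z forward; pixel columns grow to the right and rows downward; lengths in m; the calibration is good to about 2 mm. A picture is of the moment at which its call begins. There is no depth.
- bot.finish_job(): hands the job in, once; it reports no verdict.
The state is a dict: "time": time; "q": joint angles; "joint_vel": joint speeds; "joint_torque": joint torques, N m; "tool_pos": TCP position; "tcp_rot": TCP orientation; "wrist_force": force on the tool from outside, world axes, zero at the start; "torque": the same for the moment, N m; "width": opening from 0.0 (shut) to 1.0 (fully open).
Only numpy, scipy, OpenCV 4.12 (cv2) and the standard library are available. Lean on these libraries where they do the work, as an engineer would, in place of code of your own. Each camera call takes 0.05 s, during which the arm holds its last target. There are 200 camera calls.

## Task

Push the turret round gently by its protruding tabs, with a fingertip or the outside of the fingers, until the cone-shaped felt bob stands at the fixed pointer, with the pointer aimed squarely at the cone's tab. Do not pinch a tab, do not touch any of the felt bobs on the turret, and leave the other things on the bench where they are. Finish with the hand clear of everything.

Things in the scene. Friction and masses are not known exactly. Their poses are not given: they have to be found in the camera images.
- turret_base: Fixed dark steel foot of the bob turret, bolted to the bench: round plate 200 mm across, at most 18 mm high, with a 70 mm column to z = 44 mm. Origin on the turning axis at bench height; its x axis points from the axis to the fixed pointer.
- index_tip (a point): Tip of the fixed pointer: a flat dark steel triangle, 16 mm high, lying on the bench on a bar that sticks out from the foot; one corner aims inwards at the turning axis. That tip is 140 mm from the axis (just outside and far below the circle swept by the tab ends), this point 8 mm above the bench; the triangle reaches out to 182 mm and is 48 mm wide there.
- turret: Level dark steel disc, 172 mm across, 46 to 60 mm above the bench (28 mm hub to 80 mm), turning either way without stops or clicks about its upright axis; stiff (0.2 N m), stays where it is left. Five bobs stand on it 72 degrees apart; anticlockwise from above: cone, drum, pencil, ball, wheel. Origin on the axis at its underside; x axis points from the axis through the cone and its tab.
- cone_tab (a point): Middle of the cone's tab's outer end, 135 mm from the axis, 68 mm above the bench. Five equal tabs, each on the line from the axis through its bob: L-shaped, 16 mm wide; an arm 14 mm tall (z 46 to 60 mm) sticks out of the rim (86 mm from the axis), its outer part (102 to 135 mm from the axis) rises to 90 mm above the bench. Outside the rim, above z = 18 mm, is open air between the tabs.
- tabs_ccw: The anticlockwise halves (seen from above) of the five tabs, turning with the disc; origin and axes are those of turret.
- tabs_cw: The clockwise halves of the five tabs, likewise.
- bob_cone: Pointed felt cone, 44 mm across at its foot, top 46 mm above the disc. Fixed on the turret, 55 mm from its axis; origin in the bob's axis on the disc's top, 60 mm above the bench, x axis radially outwards.
- bob_drum: Flat-topped felt cylinder, 38 mm across, top 38 mm above the disc. Fixed on the turret, 55 mm from its axis; origin in the bob's axis on the disc's top, 60 mm above the bench, x axis radially outwards.
- bob_pencil: Thin felt rod, 14 mm across, top 40 mm above the disc. Fixed on the turret, 55 mm from its axis; origin in the bob's axis on the disc's top, 60 mm above the bench, x axis radially outwards.
- bob_ball: Felt ball, 38 mm across, top 44 mm above the disc. Fixed on the turret, 55 mm from its axis; origin in the bob's axis on the disc's top, 60 mm above the bench, x axis radially outwards.
- bob_wheel: Flat felt wheel, 50 mm across and 10 mm thick, on a bare stem, top 32 mm above the disc. Fixed on the turret, 55 mm from its axis; origin in the bob's axis on the disc's top, 60 mm above the bench, x axis radially outwards.
- wax_tin: Bystander: round metal tin, 60 mm across, 45 mm high, loose; origin at its underside's centre.
- compound_bar: Bystander: brown bar of polishing compound, 90 x 35 x 30 mm, loose; origin at its underside's centre.
- spare_bob: Bystander: loose felt bob standing on the bench, about 34 mm across, 36 mm high, loose; origin at its underside's centre.
- handle_blank: Bystander: black handle blank, 110 x 26 x 9 mm, loose; origin at its underside's centre.
- brush: Bystander: hand brush lying on the bench, loose.
- screwdriver: Bystander: screwdriver lying on the bench, loose.
- polish_jar: Bystander: amber jar, 70 mm across, 80 mm high, loose; origin at its underside's centre.

How it is judged:
On the way:
1. the fingers push a tab of the turret ((contact force between the fingers and tabs_ccw above 0.4 N or contact force between the fingers and tabs_cw above 0.4 N)), for 0.05 s.
At the end, for the whole second after the job is handed in: The cone's tab stands at the pointer, the pointer's line within 8 mm of the middle of the tab's end (the tab is 16 mm wide), and the turret is at rest (y of cone_tab in the frame of turret_base between -0.008 and 0.008 m and x of cone_tab in the frame of turret_base above 0.12 m and angular speed of turret below 0.05 rad/s); the robot touches nothing.
It fails at once if a felt bob on the turret is touched (over 0.5 N) (contact force between any of the arm, the fingers and bob_cone above 0.5 N or contact force between any of the arm, the fingers and bob_drum above 0.5 N or contact force between any of the arm, the fingers and bob_pencil above 0.5 N or contact force between any of the arm, the fingers and bob_ball above 0.5 N or contact force between any of the arm, the fingers and bob_wheel above 0.5 N).
It fails at once if a tab is pinched: both its sides pressed by the fingers at once (contact force between the fingers and tabs_ccw above 1.5 N and contact force between the fingers and tabs_cw above 1.5 N).
It fails at once if the turret is flung round (over 4 rad/s) (angular speed of turret above 4 rad/s).
It fails at once if another thing on the bench is moved more than 20 mm or lifted (distance of any of wax_tin, compound_bar, spare_bob, handle_blank, brush, screwdriver, polish_jar from where it was at the start of the episode above 0.02 m).
It also fails if it takes over 54 s, if anything falls off the work surface, if the arm or the gripper's body presses on something with over 40 N, if the wrist force passes 120 N, or if a joint passes its speed limit or range.

## Working session

There is one attempt and no reset: what is moved stays moved. The work goes in short steps, Python scripts to look and compute and a tool call to move; the robot and the scene stay as the last step left them, time stands still between calls to the robot, and variables do not carry over. Pictures are saved under pics/ and viewed, about 8 in all and at most 12, crops included, and the job is handed in when it is done.

Besides the shell and the picture viewer there is one more tool, called after "Emit:" by a JSON object that holds its "name" and its "arguments". drive_tool: Moves the arm, as the interface text tells. Its arguments: {"type":"object","properties":{"deltas":{"type":"array"},"force":{"type":"number"}},"required":["deltas"]}

```bash
mkdir -p pics
python3 - <<'E'
from workcell import bot
import cv2,numpy as np,pickle
for n in("top","side"):
    c=bot.read_camera(n);cv2.imwrite(f"pics/{n}0.png",c["frame"]);pickle.dump(c,open(n+".pkl","wb"))
    print(n,c["mtx"].tolist(),c["R"].tolist(),c["t"].tolist())
print(bot.read_state())
E
```

```text
top [[542.1323122873954, 0.0, 279.98122158398127], [0.0, 542.1323122873954, 205.16361412748773], [0.0, 0.0, 1.0]] [[0.01169228572131295, -0.9998985370073129, -0.00813671587599264], [-0.9960214296053825, -0.010927252125791782, -0.08844154525917122], [0.08834365976945843, 0.009138427195903687, -0.9960481348443577]] [-0.018701215898080974, 0.5753367333651301, 1.6619673452589934]
side [[403.7737724199408, 0.0, 281.0244059287957], [0.0, 403.7737724199408, 208.25372567556843], [0.0, 0.0, 1.0]] [[-0.9070317342785615, -0.4210027793380742, 0.007077626808602829], [-0.32819568063898075, 0.6963529013921441, -0.6382634502559732], [0.26378216054453196, -0.5812480507600519, -0.7697854735353863]] [0.5137995061553917, 0.23020485079624856, 1.105260123233633]
{'time': 0.1, 'q': array([-1.14989858e+00,  2.64719867e-01,  1.60524591e+00, -2.96005089e-05,
        1.27370068e+00, -3.69111254e-02]), 'joint_vel': array([-5.95091264e-05, -3.05365654e-03, -4.86407157e-03,  2.61939367e-04,
       -5.10721708e-04,  1.04604524e-03]), 'joint_torque': array([ 2.98595560e-04, -5.16705751e+01, -3.68590701e+01, -1.24150392e-04,
        6.21015424e-03,  2.43260217e-05]), 'tool_pos': array([ 0.29804997, -0.60489194,  0.23005361]), 'tcp_rot': array([-3.05766551e+00, -7.12413479e-01,  6.64786448e-04]), 'wrist_force': array([0.11360209, 0.02542735, 0.67159205]), 'torque': array([ 0.00714168, -0.00728553,  0.00874826]), 'width': 0.9999964043809659}
```

View pics/top0.png

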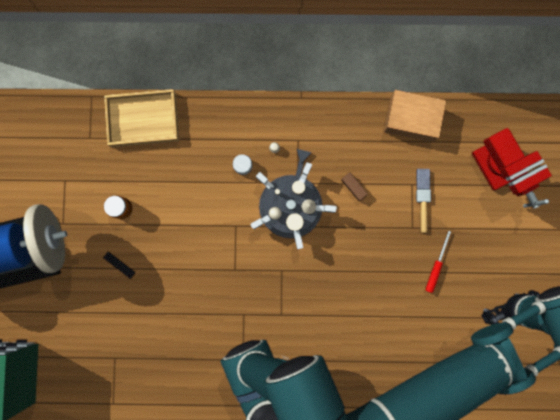

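View pics/side0.png

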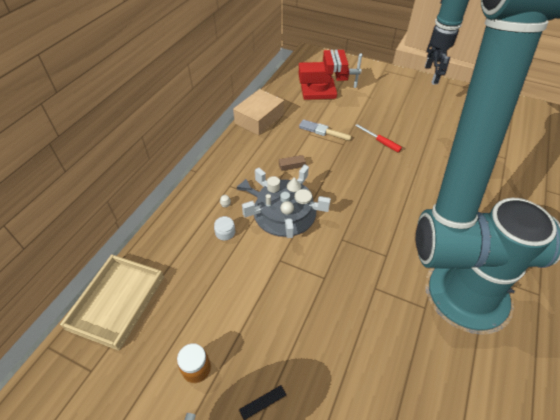

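The top view shows the turret centre near (291,205), with the pointer near (304,158) and five pale tabs around it. I need an enlarged view to tell the bobs apart.

Run:
```python
import cv2,numpy as np,pickle
t=pickle.load(open("top.pkl","rb"))["frame"][140:260,225:385]
s=pickle.load(open("side.pkl","rb"))["frame"][145:250,210:350]
a=cv2.resize(t,(400,300),interpolation=3);b=cv2.resize(s,(400,300),interpolation=3)
cv2.imwrite("pics/z0.png",np.hstack([a,b]))
```

```text
(no output)
```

View pics/z0.png

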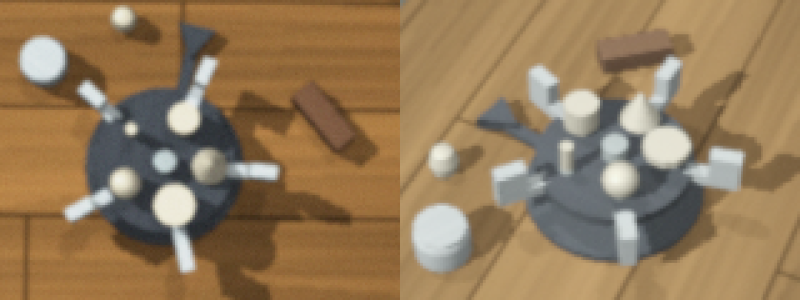

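```bash
cat > h.py <<'E'
import numpy as np,cv2,pickle
from scipy.optimize import least_squares
def proj(c,X):
    p=(np.array(X)@np.array(c["R"]).T+np.array(c["t"]))@np.array(c["mtx"]).T
    return p[:,:2]/p[:,2:]
def pol(p,a,r,z,w=0): return [p[0]+r*np.cos(a)-w*np.sin(a),p[1]+r*np.sin(a)+w*np.cos(a),z]
E
python3 - <<'E'
from h import *
T=pickle.load(open("top.pkl","rb"));S=pickle.load(open("side.pkl","rb"))
d=np.deg2rad(72)
tz=lambda l:np.array(l)/2.5+[225,140]-.3
sz=lambda l:(np.array(l)-[400,0])/2.857+[210,145]-.3
ot=tz([(278,172),(212,60),(82,86),(68,214),(187,268),(165,161),(215,36),(182,22)])
os_=sz([(478,120),(503,97)])
def f(p):
    m=[pol(p,p[3]+i*d,.135,.09) for i in range(5)]+[[p[0],p[1],.08]]+[pol(p,p[2],.182,.016,-.024),pol(p,p[2],.182,.016,.024)]
    return np.r_[(proj(T,m)-ot).ravel(),(proj(S,m[-1:-3:-1])-os_).ravel()]
r=least_squares(f,[.65,-.02,-.2,-1.7])
print(r.x,np.rad2deg(r.x[2:]),np.rad2deg(r.x[2]-r.x[3]));print(r.fun.reshape(-1,2).round(1))
for i in range(5):print(i,np.round(pol(r.x,r.x[3]+i*d,.118,.09),3))
E
```

```text
[ 0.57393449 -0.044834   -0.22971493 -1.67321207] [-13.16169604 -95.86799011] 82.70629407032192
[[-0.3  0.5]
 [-0.2 -0.4]
 [ 0.1 -0.4]
 [-0.5  0.8]
 [ 0.3  1.3]
 [-0.   0.1]
 [ 0.8 -2. ]
 [-0.8 -0. ]
 [-0.3 -0.4]
 [ 0.6 -0.6]]
0 [ 0.562 -0.162  0.09 ]
1 [ 0.682 -0.093  0.09 ]
2 [0.653 0.043 0.09 ]
3 [0.515 0.057 0.09 ]
4 [ 0.459 -0.07   0.09 ]
```

Emit:
{"name": "drive_tool", "arguments": {"deltas": [{"hand": 0, "offset": [3, 6, 0], "angular": [0, 0, -5]}, {"hand": 0, "offset": [6, 11, 0], "angular": [0, 0, -10]}, {"hand": 0, "offset": [9, 17, 0], "angular": [0, 0, -15]}, {"hand": 0, "offset": [12, 23, 0], "angular": [0, 0, -20]}, {"hand": 0, "offset": [15, 29, 0], "angular": [0, 0, -25]}, {"hand": 0, "offset": [18, 35, 0], "angular": [0, 0, -30]}, {"hand": 0, "offset": [20, 41, 0], "angular": [0, 0, -32]}, {"hand": 0, "offset": [22.1, 45.2, 0], "angular": [0, 0, -32]}]}}

```text
time: 1.1
tool_pos: [0.5178, -0.1548, 0.2309]
tcp_rot: [-3.138, 0.159, 0.001]
wrist_force: [0.3, 0.3, 0.5]
width: -0.004
```

Emit:
{"name": "drive_tool", "arguments": {"deltas": [{"hand": 0, "offset": [0, 0, 0], "angular": [0, 0, 0]}, {"hand": 0, "offset": [0, 0, -5], "angular": [0, 0, 0]}, {"hand": 0, "offset": [0, 0, -9], "angular": [0, 0, 0]}, {"hand": 0, "offset": [0, 0, -9], "angular": [0, 0, 0]}, {"hand": 0, "offset": [0, 0, -9], "angular": [0, 0, 0]}]}}

```text
time: 1.72
tool_pos: [0.5183, -0.1578, 0.1425]
tcp_rot: [3.137, -0.16, 0.002]
wrist_force: [0.4, -0.1, 0.7]
width: -0.0
```

Run:
```python
from h import *
from workcell import bot
s=bot.read_state();print(s["time"],s["tool_pos"],s["tcp_rot"],s["wrist_force"],s["width"])
t=bot.read_camera("top")["frame"][140:260,225:385]
q=bot.read_camera("side")["frame"][125:250,190:357]
cv2.imwrite("pics/z1.png",np.hstack([cv2.resize(t,(400,300),interpolation=3),cv2.resize(q,(400,300),interpolation=3)]))
```

```text
1.725 [ 0.51828033 -0.1578481   0.1424583 ] [ 3.13698149e+00 -1.59555020e-01  1.75173898e-03] [ 0.4403156  -0.06947464  0.65191623] -0.00043176915167503547
```

View pics/z1.png

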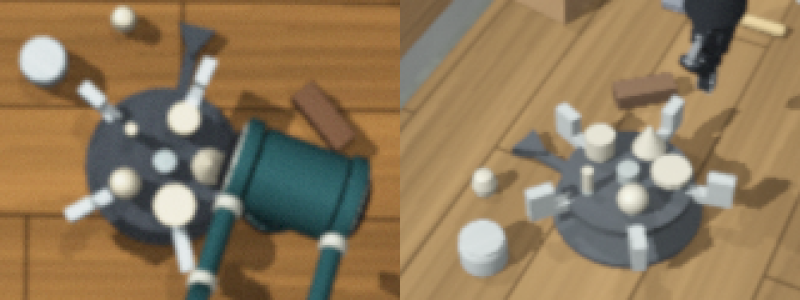

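The zoomed side view shows the closed fingertip at about (707,88). That matches the projection of the reported TCP and lies outside and clockwise of the cone's tab at (672,115). Next I descend and work out the arc.

Emit:
{"name": "drive_tool", "arguments": {"deltas": [{"hand": 0, "offset": [0, 0, -4], "angular": [0, 0, 0]}, {"hand": 0, "offset": [0, 0, -7.4], "angular": [0, 0, 0]}, {"hand": 0, "offset": [0, 0, -7.4], "angular": [0, 0, 0]}, {"hand": 0, "offset": [0, 0, -7.4], "angular": [0, 0, 0]}]}}

```text
time: 2.33
tool_pos: [0.5194, -0.1575, 0.0695]
tcp_rot: [3.137, -0.158, 0.005]
wrist_force: [-0.1, 0.4, 0.2]
width: -0.001
```

Run:
```python
from h import *
ax=(.574,-.045)
p0=np.array([.519,-.153])
for a in (-104,*range(-100,-12,4)):
    print(a,(100*(np.array(pol(ax,np.deg2rad(a),.122,0,-.019)[:2])-p0)).round(1),a+96)
```

```text
-104 [ 0.7 -0.6] -8
-100 [ 1.5 -0.9] -4
-96 [ 2.3 -1.1] 0
-92 [ 3.2 -1.3] 4
-88 [ 4.  -1.5] 8
-84 [ 4.9 -1.5] 12
-80 [ 5.7 -1.5] 16
-76 [ 6.6 -1.5] 20
-72 [ 7.5 -1.4] 24
-68 [ 8.3 -1.2] 28
-64 [ 9.1 -1. ] 32
-60 [10.  -0.7] 36
-56 [10.7 -0.4] 40
-52 [11.5  0. ] 44
-48 [12.3  0.5] 48
-44 [13.  1.] 52
-40 [13.6  1.5] 56
-36 [14.3  2.1] 60
-32 [14.8  2.7] 64
-28 [15.4  3.4] 68
-24 [15.9  4.1] 72
-20 [16.3  4.8] 76
-16 [16.7  5.6] 80
```

Emit:
{"name": "drive_tool", "arguments": {"deltas": [{"hand": 0, "offset": [0.7, -0.3, 0], "angular": [0, 0, 0]}, {"hand": 0, "offset": [1.5, -0.6, 0], "angular": [0, 0, 0]}, {"hand": 0, "offset": [2.3, -0.8, 0], "angular": [0, 0, 0]}, {"hand": 0, "offset": [3.2, -1.0, 0], "angular": [0, 0, 4]}, {"hand": 0, "offset": [4.0, -1.2, 0], "angular": [0, 0, 8]}, {"hand": 0, "offset": [4.9, -1.2, 0], "angular": [0, 0, 12]}, {"hand": 0, "offset": [5.7, -1.2, 0], "angular": [0, 0, 16]}, {"hand": 0, "offset": [6.6, -1.2, 0], "angular": [0, 0, 20]}]}}

```text
time: 3.32
tool_pos: [0.5839, -0.1691, 0.0671]
tcp_rot: [-3.117, -0.393, 0.002]
wrist_force: [-0.9, 0.6, 0.5]
width: -0.0
```

Run:
```python
from h import *
from workcell import bot
s=bot.read_state();print(s["time"],s["tool_pos"],s["wrist_force"])
t=bot.read_camera("top")["frame"][140:260,225:385]
q=bot.read_camera("side")["frame"][125:250,190:357]
cv2.imwrite("pics/z2.png",np.hstack([cv2.resize(t,(400,300),interpolation=3),cv2.resize(q,(400,300),interpolation=3)]))
```

```text
3.325 [ 0.58389335 -0.16905673  0.06714104] [-0.94477558  0.60692942  0.50760886]
```

View pics/z2.png

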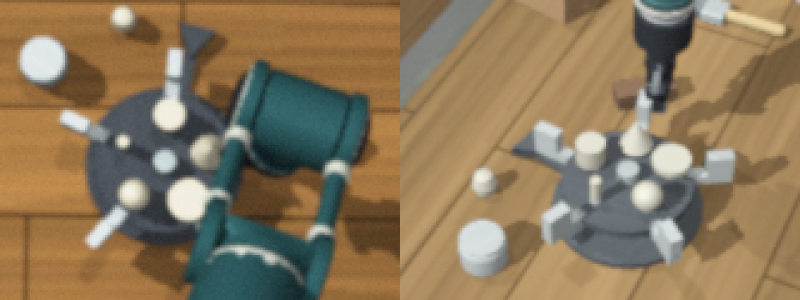

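The drum's tab moved from (205,80) to (175,70) and the finger is behind the cone's tab, so the turret turned about 20° cleanly. Continuing.

Emit:
{"name": "drive_tool", "arguments": {"deltas": [{"hand": 0, "offset": [0.9, 0.1, 0], "angular": [0, 0, 4]}, {"hand": 0, "offset": [1.7, 0.3, 0], "angular": [0, 0, 8]}, {"hand": 0, "offset": [2.5, 0.5, 0], "angular": [0, 0, 12]}, {"hand": 0, "offset": [3.4, 0.8, 0], "angular": [0, 0, 16]}, {"hand": 0, "offset": [4.1, 1.1, 0], "angular": [0, 0, 20]}, {"hand": 0, "offset": [4.9, 1.5, 0], "angular": [0, 0, 24]}, {"hand": 0, "offset": [5.7, 2.0, 0], "angular": [0, 0, 28]}, {"hand": 0, "offset": [6.4, 2.5, 0], "angular": [0, 0, 32]}]}}

```text
time: 4.42
tool_pos: [0.6479, -0.1445, 0.0671]
tcp_rot: [2.888, 1.234, -0.001]
wrist_force: [-0.8, -2.5, -0.2]
width: 0.005
```

Emit:
{"name": "drive_tool", "arguments": {"deltas": [{"hand": 0, "offset": [0.6, 0.5, 0], "angular": [0, 0, 4]}, {"hand": 0, "offset": [1.3, 1.1, 0], "angular": [0, 0, 8]}, {"hand": 0, "offset": [1.8, 1.7, 0], "angular": [0, 0, 12]}, {"hand": 0, "offset": [2.4, 2.4, 0], "angular": [0, 0, 16]}, {"hand": 0, "offset": [2.9, 3.1, 0], "angular": [0, 0, 20]}, {"hand": 0, "offset": [2.9, 3.1, 0], "angular": [0, 0, 20]}, {"hand": 0, "offset": [2.9, 3.1, 0], "angular": [0, 0, 20]}]}}

```text
time: 5.3
tool_pos: [0.6766, -0.1129, 0.0672]
tcp_rot: [-2.633, -1.714, 0.0]
wrist_force: [0.1, -0.7, 0.1]
width: 0.0
```

Run:
```python
from h import *
from workcell import bot
s=bot.read_state();print(s["time"],s["tool_pos"],s["wrist_force"])
t=bot.read_camera("top")["frame"][140:260,225:385]
q=bot.read_camera("side")["frame"][125:250,190:357]
cv2.imwrite("pics/z3.png",np.hstack([cv2.resize(t,(400,300),interpolation=3),cv2.resize(q,(400,300),interpolation=3)]))
```

```text
5.3 [ 0.67664621 -0.11289046  0.06717793] [ 0.10569408 -0.68408615  0.05121051]
```

View pics/z3.png

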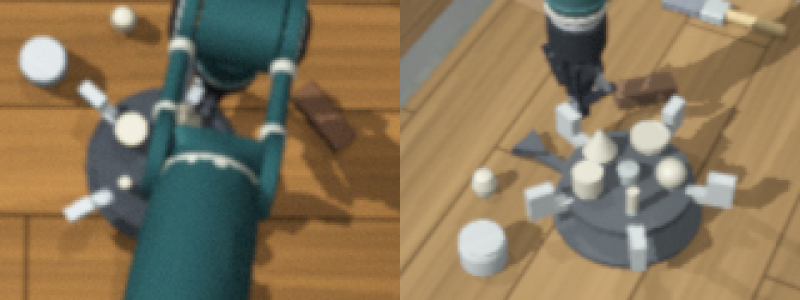

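Side view: the tabs coincide with their starting pattern and the cone at (600,145) stands where the drum was. The turret has turned about 72°, with roughly 10° left. I'll push most of that, back off and measure.

Emit:
{"name": "drive_tool", "arguments": {"deltas": [{"hand": 0, "offset": [0.2, 0.4, 0], "angular": [0, 0, 2]}, {"hand": 0, "offset": [0.4, 0.7, 0], "angular": [0, 0, 4]}, {"hand": 0, "offset": [0.6, 1.1, 0], "angular": [0, 0, 6]}, {"hand": 0, "offset": [0.8, 1.5, 0], "angular": [0, 0, 8]}, {"hand": 0, "offset": [0.8, 1.5, 0], "angular": [0, 0, 8]}, {"hand": 0, "offset": [0.8, 1.5, 0], "angular": [0, 0, 8]}]}}

```text
time: 6.15
tool_pos: [0.6848, -0.0974, 0.0673]
tcp_rot: [-2.505, -1.896, -0.0]
wrist_force: [0.4, 0.4, 0.5]
width: 0.001
```

Emit:
{"name": "drive_tool", "arguments": {"deltas": [{"hand": 0, "offset": [-0.5, -1.7, 0], "angular": [0, 0, 0]}, {"hand": 0, "offset": [-0.8, -3, 0], "angular": [0, 0, 0]}, {"hand": 0, "offset": [-0.8, -3, 0], "angular": [0, 0, 0]}, {"hand": 0, "offset": [-0.8, -3, 6], "angular": [0, 0, 0]}, {"hand": 0, "offset": [-0.8, -5, 12], "angular": [0, 0, 0]}, {"hand": 0, "offset": [-0.8, -11, 12], "angular": [0, 0, 0]}, {"hand": 0, "offset": [-0.8, -17, 12], "angular": [0, 0, 0]}, {"hand": 0, "offset": [-0.8, -23, 12], "angular": [0, 0, 0]}]}}

```text
time: 7.15
tool_pos: [0.6768, -0.3294, 0.1879]
tcp_rot: [2.505, 1.895, 0.001]
wrist_force: [1.2, 0.1, 0.3]
width: 0.002
```

Run:
```python
from h import *
from workcell import bot
s=bot.read_state();print(s["time"],s["tool_pos"],s["wrist_force"])
T=bot.read_camera("top");S=bot.read_camera("side")
pickle.dump((T,S),open("v4.pkl","wb"))
t=T["frame"][140:260,225:345];q=S["frame"][150:250,225:325]
cv2.imwrite("pics/z4.png",np.hstack([cv2.resize(t,(400,400),interpolation=2),cv2.resize(q,(400,400),interpolation=2)]))
```

```text
7.15 [ 0.67680533 -0.32943576  0.18791642] [1.15164715 0.09812765 0.30137192]
```

View pics/z4.png

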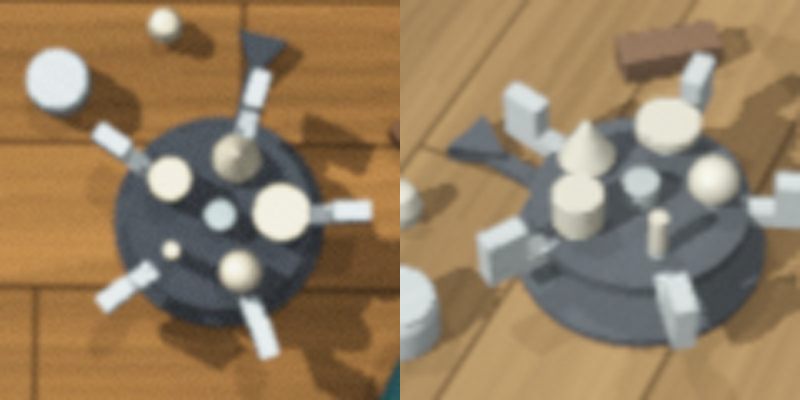

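Run:
```python
from h import *
T,S=pickle.load(open("v4.pkl","rb"))
d=np.deg2rad(72)
ot=np.array([(262,70),(97,128),(103,302),(268,354),(372,210),(220,214),(286,42),(240,30)])*.3-.35+[225,140]
os_=(np.array([(448,153),(487,119)])-[400,0])/4-.4+[225,150]
def f(p):
    m=[pol(p,p[3]+i*d,.135,.09) for i in range(5)]+[[p[0],p[1],.08]]+[pol(p,p[2],.182,.016,-.024),pol(p,p[2],.182,.016,.024)]
    return np.r_[(proj(T,m)-ot).ravel(),(proj(S,m[-1:-3:-1])-os_).ravel()]
r=least_squares(f,[.57,-.04,-.2,-.2])
p=r.x;print(p[:2],np.rad2deg(p[2:]),np.rad2deg(p[2]-p[3]));print(r.fun.reshape(-1,2).round(1))
# overlay of the model
o=[]
for c,(x0,y0,n) in((T,(225,140,120)),(S,(225,150,100))):
    k=400/n;im=cv2.resize(c["frame"][y0:y0+n,x0:x0+n],(400,400),interpolation=2)
    g=lambda X:np.int32(((proj(c,X)-[x0,y0]+.5)*k).round())
    for D,col in((0,(0,0,255)),):
        cv2.polylines(im,[g([pol(p,p[2],.14,.016),pol(p,p[2],.182,.016,-.024),pol(p,p[2],.182,.016,.024)])],True,col,1)
    for i in range(5):
        a=p[3]+i*d
        cv2.polylines(im,[g([pol(p,a,r_,.09,w) for r_,w in((.102,-.008),(.135,-.008),(.135,.008),(.102,.008))])],True,(0,200,0),1)
    o.append(im)
cv2.imwrite("pics/z5.png",np.hstack(o))
```

```text
[ 0.57440739 -0.04463759] [-12.52214252 -16.16987819] 3.6477356746386516
[[ 0.3  0.4]
 [ 0.   0.2]
 [-0.9  0.8]
 [ 0.6  0.6]
 [-0.5  0.1]
 [-0.   0.2]
 [ 0.4 -0.6]
 [-0.6 -0.4]
 [-0.4 -1.1]
 [-0.6 -1. ]]
```

View pics/z5.png

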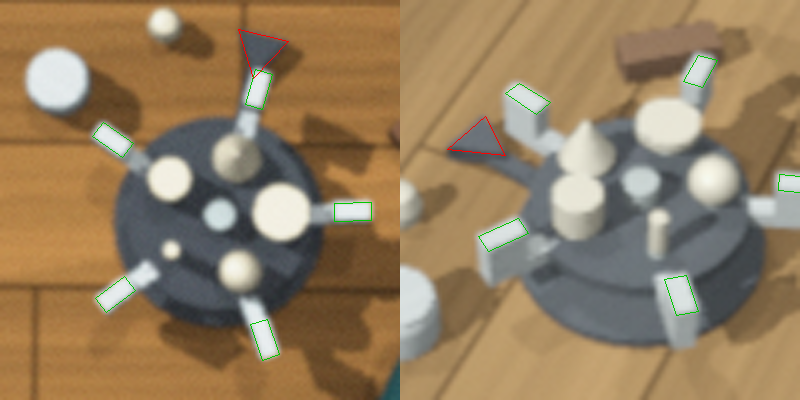

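The overlay fits both views well: red for the pointer, green for the tabs. The tab is 3.6° short of the pointer. Returning along the same path for the final nudge.

Emit:
{"name": "drive_tool", "arguments": {"deltas": [{"hand": 0, "offset": [0, 6, 0], "angular": [0, 0, 0]}, {"hand": 0, "offset": [0, 12, 0], "angular": [0, 0, 0]}, {"hand": 0, "offset": [0, 18, 0], "angular": [0, 0, 0]}, {"hand": 0, "offset": [0, 20, 0], "angular": [0, 0, 0]}, {"hand": 0, "offset": [0, 20, 0], "angular": [0, 0, 0]}, {"hand": 0, "offset": [0, 20, -6], "angular": [0, 0, 0]}, {"hand": 0, "offset": [0, 20, -12], "angular": [0, 0, 0]}, {"hand": 0, "offset": [0, 20, -12], "angular": [0, 0, 0]}]}}

```text
time: 8.25
tool_pos: [0.6711, -0.1285, 0.0605]
tcp_rot: [-2.499, -1.887, 0.014]
wrist_force: [0.0, -0.1, -0.5]
width: -0.001
```

Emit:
{"name": "drive_tool", "arguments": {"deltas": [{"hand": 0, "offset": [0.4, 1.5, 0], "angular": [0, 0, 0]}, {"hand": 0, "offset": [0.7, 2.6, 0], "angular": [0, 0, 0]}, {"hand": 0, "offset": [0.9, 3.2, 0], "angular": [0, 0, 2]}, {"hand": 0, "offset": [1.1, 3.7, 0], "angular": [0, 0, 3.6]}, {"hand": 0, "offset": [1.1, 3.7, 0], "angular": [0, 0, 3.6]}, {"hand": 0, "offset": [1.1, 3.7, 0], "angular": [0, 0, 3.6]}, {"hand": 0, "offset": [0.7, 2.2, 0], "angular": [0, 0, 3.6]}, {"hand": 0, "offset": [0.2, 0.5, 0], "angular": [0, 0, 3.6]}]}}

```text
time: 9.25
tool_pos: [0.6782, -0.124, 0.067]
tcp_rot: [-2.444, -1.973, 0.001]
wrist_force: [0.0, -0.4, 0.7]
width: 0.004
```

Emit:
{"name": "drive_tool", "arguments": {"deltas": [{"hand": 0, "offset": [0, 0, 0], "angular": [0, 0, 0]}, {"hand": 0, "offset": [0, 0, 6], "angular": [0, 0, 0]}, {"hand": 0, "offset": [0, -2, 12], "angular": [0, 0, 0]}, {"hand": 0, "offset": [0, -8, 12], "angular": [0, 0, 0]}, {"hand": 0, "offset": [0, -14, 12], "angular": [0, 0, 0]}, {"hand": 0, "offset": [0, -20, 12], "angular": [0, 0, 0]}, {"hand": 0, "offset": [0, -20, 12], "angular": [0, 0, 0]}, {"hand": 0, "offset": [0, -20, 12], "angular": [0, 0, 0]}]}}

```text
time: 10.25
tool_pos: [0.6784, -0.3229, 0.1868]
tcp_rot: [-2.445, -1.971, -0.001]
wrist_force: [1.0, -0.1, -0.0]
width: -0.0
```

Run:
```python
from h import *
from workcell import bot
s=bot.read_state();print(s["time"],s["tool_pos"],s["wrist_force"])
T=bot.read_camera("top");S=bot.read_camera("side");d=np.deg2rad(72)
p=[.5744,-.0446,np.deg2rad(-12.52),np.deg2rad(-12.52)]
o=[]
for c,(x0,y0,n) in((T,(225,140,120)),(S,(225,150,100))):
    k=400/n;im=cv2.resize(c["frame"][y0:y0+n,x0:x0+n],(400,400),interpolation=2)
    g=lambda X:np.int32(((proj(c,X)-[x0,y0]+.5)*k).round())
    cv2.polylines(im,[g([pol(p,p[2],.14,.016),pol(p,p[2],.182,.016,-.024),pol(p,p[2],.182,.016,.024)])],True,(0,0,255),1)
    for i in range(5):
        a=p[3]+i*d
        cv2.polylines(im,[g([pol(p,a,r_,.09,w) for r_,w in((.102,-.008),(.135,-.008),(.135,.008),(.102,.008))])],True,(0,200,0),1)
    o.append(im)
cv2.imwrite("pics/z6.png",np.hstack(o))
```

```text
10.25 [ 0.67840013 -0.32292857  0.18684065] [ 0.95182904 -0.10576958 -0.03663065]
```

View pics/z6.png

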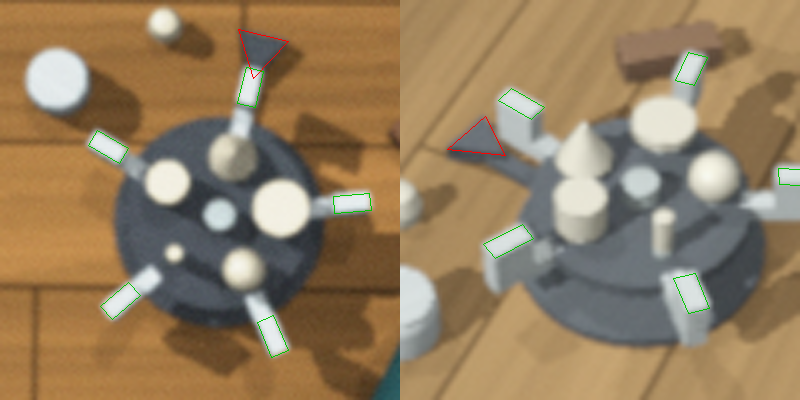

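The green tab outlines, drawn for a turret set exactly at the pointer, land on the real tabs in both views. The hand is clear and the bystanders in frame haven't moved.

```bash
python3 -c "
from workcell import bot
print(bot.finish_job())"
```

```text
the job is handed in; nothing more can be done
None
```

The cone now stands at the pointer, and the job is handed in. I pushed its tab about 83° anticlockwise with the closed fingertips, measured the remaining 3.6°, nudged that, and backed the hand away.

- **Alignment:** in the last overlay, the cone's tab and the other four match a turret set at the pointer (−12.5°) in both cameras. Two pointer fits differed by 0.6°, about 1.5 mm at the tab end, against the 8 mm allowed.
- **Hand:** it finished about 0.19 m up and well to the side. The last wrist reading was about 1 N, similar to earlier free-air readings.
- **Force:** wrist readings at the end of each move stayed below 3 N.
- **Bystanders:** the tin, the spare bob and the compound bar looked unmoved in the last picture. I did not re-check the others after the first pictures, but the hand never went near them.
- **Time:** the job took about 10 s of the 54 s allowed.

No check failed. The job gives no verdict when it is handed in, so the result is not confirmed beyond these checks.

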